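Tip a sample carton onto the reader's loading deck and press it home

ROBOT

A 6-joint arm with a two-finger parallel gripper is mounted at the origin on the work surface. World frame = base frame: x ahead of the robot, y to its left, z up, the work surface at z = 0. Lengths are in mm, angles in rad, forces in N, time in s.
With the tool pointing down it reaches from about 400 to 925 mm from the base axis. Payload 12.5 kg.
Tool frame: the origin (TCP) lies midway between the tips of the shut fingers; the grasp point (between the pads) lies 19 mm behind it; y points along the fingers, x is the direction in which the jaws open and shut, and the axes are right-handed (so a half turn about y gives the same grasp; the last joint's range is limited). The gripper opens to 95 mm and grips with 3 to 60 N. Pads are 20 mm wide; open, the fingers measure 119 mm over their backs; the gripper's body (75 mm by 180 mm) begins 59 mm behind the grasp point.
Start: joints at [-1.355, 0.491, 1.559, -0, 1.092, -0.106], TCP at [197.695, -592.928, 214.661] pointing down, gripper open.
Joint ranges: [-3.1, 3.1], [-0.84, 2.19], [0.05, 2.79], [-1.13, 4.28], [0.06, 2.93], [-2.69, 2.69]. Speed limits (rad/s): [2.22, 2.22, 2.79, 3.14, 3.14, 3.14].

INTERFACE

Orientations are given as [roll, pitch, yaw] about the fixed x, y, z axes, in that order (R = Rz(yaw) Ry(pitch) Rx(roll)).
In Python, from cell import env, vision, job gives the robot as it stands.
- The arm moves only by the shell command python3 -m crank 'ROWS' [OPENING]. ROWS is JSON, a list of rows, each a list of 6 numbers: the shift along the tool's x, y, z in mm, then the turn, a rotation vector about the tool's x, y, z in degrees. In form: [[x, y, z, rx, ry, rz], ...]. A call has 1 to 5 rows; each row is the pose to reach, as a shift and turn from the pose measured when the call began, along the tool's axes at that moment; what a row does not reach only later rows make up. A row lasts 1/10 s, in which the tool goes at most 50 mm and 8.59 degrees, less where a joint would pass 70% of its speed; a pose out of reach is approached as far as the arm can. A call with a gripper value outside its range is refused whole. OPENING is the opening, from 0 (shut) to 1 (fully open), set as the call begins (- or left out, the last holds). The fingers move at their own pace and stop on an object; the grip force is fixed at half the most. Time passes only in rows, so rows that repeat a pose let the fingers close. It gives the time, the measured TCP pose, the force and the opening at its end, in the units of the state.
- env.state(): the state, without advancing time (a new reading comes with each control period).
- vision.read_camera(name): name is "side" or "top"; returns (picture, depth): 480x640x3 uint8, blue, green, red; 480x640 float32, mm along the optical axis (not along the pixel's ray), 0 where there is no reading.
- vision.calibration(name): a dict with "vertical_fov" (degrees; the focal length in pixels is half the picture's height over the tangent of half this angle, whatever the lens; pixels are square), "cx", "cy" (the principal point, pixels), "dist" ([k1, k2, p1, p2, k3] as OpenCV has them; the pictures are not rectified), "pose" (4x4, takes a point from camera to world coordinates). Camera axes: x right, y down, z forward; pixel columns grow to the right and rows downward; lengths in mm; the calibration is good to about 2 mm. A picture is of the moment at which its call begins. calibration takes no time and is no camera call.
- job.job_done(): hands the job in, once; it reports no verdict.
The state is a dict: "t": time; "joints": joint angles; "qvel": joint speeds; "tau": joint torques, N m; "eef_pos": TCP position; "tcp_rot": TCP orientation; "ft_force": force on the tool from outside, world axes, zero at the start; "moment": the same for the moment, N m; "opening": opening from 0.0 (shut) to 1.0 (fully open).
Only numpy, scipy, OpenCV 4.12 (cv2) and the standard library are available. Lean on these libraries where they do the work, as an engineer would, in place of code of your own. Each camera call takes 0.05 s, during which the arm holds its last target.

TASK

Gently slide the standing carton squarely up against the middle of the step of the sample reader's loading deck, let it stand there a moment, then push high on its back so that it tips over the step and lies on its side on the deck, in line with it. Then slide it along the middle of the deck against the spring-loaded plate and with the carton press the plate in by a few millimetres for a moment, without bottoming it out, and leave the carton lying flat against the plate. Do not disturb the bottle or the beaker.

Things in the scene. Friction and masses are not known exactly. Their poses are not given: they have to be found in the camera images.
- carton: Sealed brown cardboard carton with white paper tape, too big to grasp: 100 mm along its x, 120 mm along its y, 140 mm tall along z; origin at the centre of its underside. Stands on the bench 25 to 90 mm short of the deck, +x face towards the step, up to 0.2 rad out of square. 0.48 to 0.78 kg; sliding it takes 2 to 6 N. On the open bench a push higher than about 70 mm may topple it early.
- carton_centre (a point): Centre of the carton and of its weight, 70 mm above its underside; axes as the carton's. Tipping over the step, the carton falls onto the deck by itself beyond about 45 to 55 degrees. It then lies 15 to 115 mm above the bench, its +x axis straight down, +z along the deck's +x, its underside facing back and overhanging the step by about 15 mm.
- carton_foot (a point): Middle of the carton's lower +x edge, the one to be brought against the step; axes as the carton's. Held there, the carton turns about the step's top edge; a spot high on its back swings up and over on an arc about that edge (some 40 mm higher by 45 degrees). A finger that does not rise with it rubs and can jam.
- deck: The sample reader, fixed to the bench: flat aluminium deck 15 mm high, 160 mm wide along y, from x = 0 (the upright step) along its +x. Origin on the bench at the middle of the step's foot; +x points level over the deck to the sprung plate and the white housing (170 mm wide, up to 180 mm high, x = 260 to 370 mm).
- step_edge (a point): Middle of the step's top edge, 15 mm above the bench; axes as the deck's.
- backstop: Fixed guide rods on the deck carrying the spring-loaded plate; axes as the deck's, origin on its centre line at bench height, 165 mm beyond the step. The upright steel plate (120 mm wide, 18 to 98 mm above the bench) faces the step; it is clamped with its front face 0 to 35 mm beyond this origin. Where is not measured: it must be felt.
- amber: Bystander: amber glass bottle, 80 mm diameter, 160 mm tall; origin at the centre of its underside.
- beaker: Bystander: glass beaker, 70 mm diameter, 90 mm tall; origin at the centre of its underside.
- plate_near (a point): Nearest place where the middle of the plate's front face can be (fixed point, 58 mm above the backstop's origin; axes as the deck's). The plate yields along +x: 2 N at first touch, then 2 N more per mm, bottoming at 12 mm. Pressed home means at least 4 N from the carton for 0.3 s and never over 22 N. Let go, it pushes the carton back a few mm and stays in touch.

How it is judged:
By the outcome, as a careful person would: the job done as asked, in the order asked, and still so for the second after the job is handed in, with the robot touching nothing.
It also fails if it takes over 72 s, if anything falls off the work surface, if the arm or the gripper's body presses on something with over 40 N, if the wrist force passes 120 N, or if a joint passes its speed limit or range.

## Working session

There is one attempt and no reset: what is moved stays moved. The work goes in short steps, Python scripts to look and compute and a shell command to move; the robot and the scene stay as the last step left them, time stands still between calls to the robot, and variables do not carry over. Pictures are saved under pics/ and viewed, and the job is handed in when it is done.

```bash
ls; mkdir -p pics; python3 - <<'E'
from cell import env, vision, job
import cv2,numpy as np
s=env.state(); print({k:np.round(v,3).tolist() for k,v in s.items()})
for n in("side","top"):
    p,d=vision.read_camera(n); cv2.imwrite(f"pics/{n}0.png",p); np.save(f"{n}0.npy",d)
    c=vision.calibration(n); print(n,c)
E
```

```text
pics
{'t': 0.0, 'joints': [-1.355, 0.492, 1.559, -0.0, 1.092, -0.106], 'qvel': [0.001, -0.0, 0.0, 0.0, -0.003, 0.001], 'tau': [0.001, -61.263, -25.819, 0.069, 0.048, -0.0], 'eef_pos': [197.634, -592.678, 214.061], 'tcp_rot': [-1.571, 0.001, -1.249], 'ft_force': [0.203, -0.563, 0.392], 'moment': [-0.026, -0.021, 0.001], 'opening': 1.002}
side {'vertical_fov': 42.9177586578369, 'cx': 309.8760001028879, 'cy': 238.1689389156377, 'dist': array([0.04430645, 0.        , 0.        , 0.        , 0.        ]), 'pose': array([[ 9.58056326e-01,  2.44112590e-01, -1.50123683e-01,
         7.60478592e+02],
       [ 2.86576822e-01, -8.18529708e-01,  4.97878340e-01,
        -4.44205409e+02],
       [-1.34232383e-03, -5.20017461e-01, -8.54154575e-01,
         8.53650530e+02],
       [ 0.00000000e+00,  0.00000000e+00,  0.00000000e+00,
         1.00000000e+00]])}
top {'vertical_fov': 47.662496867486944, 'cx': 308.0374857482813, 'cy': 243.67408623255696, 'dist': array([-0.16980115,  0.        ,  0.        ,  0.        ,  0.        ]), 'pose': array([[ 4.20733304e-02, -9.71165205e-01,  2.34665675e-01,
         4.44682290e+02],
       [-9.99114185e-01, -4.07024487e-02,  1.06843887e-02,
         3.37153227e+01],
       [-8.24838946e-04, -2.34907332e-01, -9.72017420e-01,
         7.29140249e+02],
       [ 0.00000000e+00,  0.00000000e+00,  0.00000000e+00,
         1.00000000e+00]])}
```

View pics/side0.png

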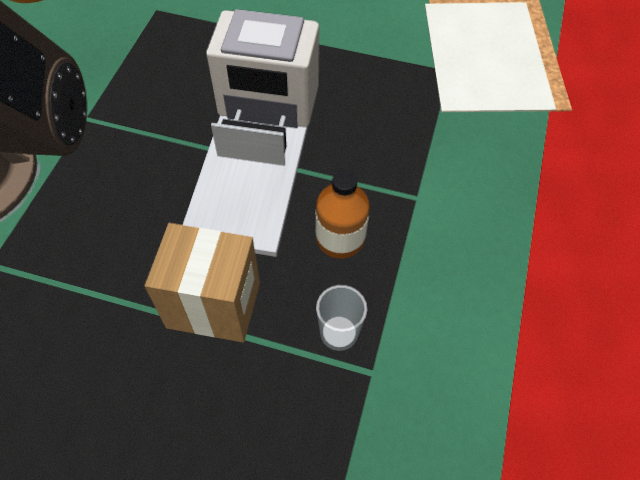

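View pics/top0.png

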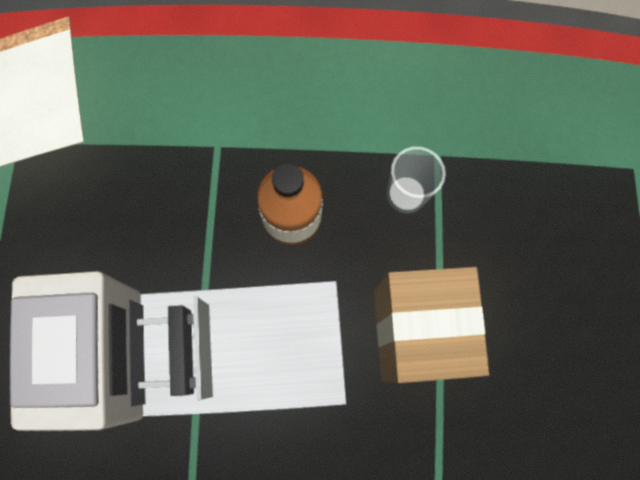

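```bash
cat > h.py <<'E'
import cv2,numpy as np
from cell import env,vision
def cloud(n,d):
    c=vision.calibration(n); f=240/np.tan(np.radians(c["vertical_fov"]/2))
    K=np.array([[f,0,c["cx"]],[0,f,c["cy"]],[0,0,1]])
    v,u=np.mgrid[0:480,0:640]
    uv=np.stack([u,v],-1).reshape(-1,1,2).astype(float)
    xy=cv2.undistortPoints(uv,K,c["dist"]).reshape(480,640,2)
    P=np.concatenate([xy*d[...,None],d[...,None]],-1)
    T=np.array(c["pose"]); return P@T[:3,:3].T+T[:3,3]
def rect(pts):
    (c,s,a)=cv2.minAreaRect(pts[:,:2].astype(np.float32)); return np.round(c,1),np.round(s,1),round(a,2)
def proj(n,P):
    c=vision.calibration(n); f=240/np.tan(np.radians(c["vertical_fov"]/2))
    K=np.array([[f,0,c["cx"]],[0,f,c["cy"]],[0,0,1]]); T=np.linalg.inv(c["pose"])
    return cv2.projectPoints(np.array(P,float),cv2.Rodrigues(T[:3,:3])[0],T[:3,3],K,c["dist"])[0][:,0]
E
python3 - <<'E'
from h import *
for n in("top","side"):
    d=np.load(n+"0.npy"); W=cloud(n,d); p=cv2.imread(f"pics/{n}0.png").astype(int)
    ok=d>0
    z=W[...,2]
    def show(lbl,m,er=0):
        m=m.astype(np.uint8)
        k,l,st,_=cv2.connectedComponentsWithStats(m)
        i=1+np.argmax(st[1:,4]); q=W[l==i]
        print(n,lbl,len(q),rect(q),"z",np.round(np.percentile(q[:,2],[5,50,95]),1))
        b=cv2.boxPoints(cv2.minAreaRect(q[:,:2].astype(np.float32))); print(np.round(b,1).tolist())
    cart=(p[...,2]-p[...,0]>-300)
    reg=np.zeros((480,640),bool)
    if n=="top": reg[250:400,370:500]=1
    else: reg[215:350,140:265]=1
    show("carton top",ok&reg&(abs(z-140)<6))
    bright=p.min(-1)>120
    show("deck",ok&(abs(z-15)<5)&bright)
    reg=np.zeros((480,640),bool)
    if n=="top": reg[140:250,250:330]=1
    else: reg[170:260,310:375]=1
    show("bottle",ok&reg&(z>20))
    reg=np.zeros((480,640),bool)
    if n=="top": reg[140:215,380:450]=1
    else: reg[280:355,310:375]=1
    show("beaker",ok&reg&(z>10))
E
```

```text
top carton top 9933 (array([ 503.4, -105.7]), array([120.8, 101.6]), 5.51) z [139.2 140.9 142.6]
[[438.29998779296875, -61.0], [448.1000061035156, -162.10000610351562], [568.4000244140625, -150.5], [558.5999755859375, -49.400001525878906]]
top deck 18546 (array([473.1, 124.2]), array([160.8, 263.4]), 6.46) z [14. 16. 18.]
[[378.3999938964844, 246.0], [408.0, -15.699999809265137], [567.7999877929688, 2.4000000953674316], [538.2000122070312, 264.1000061035156]]
top bottle 4055 (array([653.6,  65.1]), array([75. , 80.3]), 10.63) z [ 43.2 114.3 161.7]
[[609.2999877929688, 97.69999694824219], [624.0999755859375, 18.799999237060547], [697.7999877929688, 32.599998474121094], [683.0, 111.5]]
top beaker 2502 (array([697.9, -93.9]), array([68.5, 69.4]), 59.31) z [17.  64.4 91.4]
[[650.5999755859375, -105.5999984741211], [710.2999877929688, -141.0], [745.2000122070312, -82.0999984741211], [685.5999755859375, -46.70000076293945]]
side carton top 6130 (array([ 504. , -104.7]), array([121. , 102.6]), 5.57) z [138.4 140.8 142.9]
[[438.79998779296875, -59.5], [448.79998779296875, -161.60000610351562], [569.2000122070312, -149.89999389648438], [559.2000122070312, -47.79999923706055]]
side deck 8049 (array([473.8, 126.2]), array([161.4, 268.6]), 6.3) z [13.1 15.7 18.2]
[[378.8999938964844, 250.8000030517578], [408.29998779296875, -16.100000381469727], [568.7000122070312, 1.600000023841858], [539.2000122070312, 268.5]]
side bottle 3470 (array([658.5,  59.2]), array([80.2, 69.3]), 11.56) z [ 31.8 106.7 161. ]
[[612.2999877929688, 85.0999984741211], [626.2000122070312, 17.200000762939453], [704.7000122070312, 33.29999923706055], [690.9000244140625, 101.19999694824219]]
side beaker 2225 (array([698.8, -94.2]), array([69.3, 68.4]), 69.22) z [17.1 63.6 91.3]
[[654.5, -114.4000015258789], [718.5, -138.6999969482422], [743.0999755859375, -73.9000015258789], [679.0999755859375, -49.599998474121094]]
```

```bash
cat > ik.py <<'E'
import numpy as np
from scipy.optimize import least_squares
from scipy.spatial.transform import Rotation as R
L=457.
def fk(q,h,Lt=None):
    Lt=h-22
    a=np.array([0,66.,0]); 
    p=np.array([L*np.sin(q[1])+L*np.sin(q[1]+q[2]),66.,h+L*np.cos(q[1])+L*np.cos(q[1]+q[2])])
    R0=R.from_euler('ZYZYZ',[q[0],q[1]+q[2],q[3],q[4],q[5]])
    z=R0.apply([0,0,1]); return R.from_euler('z',q[0]).apply(p)+Lt*z, -R0.apply([1,0,0]), z
def solve(p,x,z,h):
    lo=np.array([-3.1,-.84,.05,-1.13,.06,-2.69]);hi=np.array([3.1,2.19,2.79,4.28,2.93,2.69])
    best=None
    rng=np.random.default_rng(0)
    for i in range(40):
        f=lambda q:np.concatenate([(fk(q,h)[0]-p)/300,fk(q,h)[1]-x,fk(q,h)[2]-z])
        s=least_squares(f,rng.uniform(lo,hi),bounds=(lo,hi))
        if best is None or s.cost<best.cost-1e-9: best=s
    return best
E
python3 - <<'E'
from ik import *
print([np.round(v,2) for v in fk([-1.355,.491,1.559,0,1.092,-.106],330)])
d=np.array([-.112,.994,0]);
for h in(300,360):
  for sg in(1,-1):
    for al in(25,45):
      for p in([513,-175,50],[510,-175,150],[485,25,50]):
        a=np.radians(al); x=sg*np.array([.994,.112,0]); z=d*np.cos(a)-np.array([0,0,np.sin(a)])
        s=solve(np.array(p,float),x,z,h); print(h,sg,al,p,np.round(s.x,2),round(s.cost,5))
E
```

```text
Traceback (most recent call last):
  File "ik.py", line 9, in fk
    R0=R.from_euler('ZYZYZ',[q[0],q[1]+q[2],q[3],q[4],q[5]])
  File "scipy/spatial/transform/_rotation.pyx", line 1413, in scipy.spatial.transform._rotation.Rotation.from_euler
ValueError: Expected axis specification to be a non-empty string of upto 3 characters, got ZYZYZ
```

```bash
sed -i "s/R0=.*/R0=R.from_euler('ZYZ',[q[0],q[1]+q[2],q[3]])*R.from_euler('YZ',[q[4],q[5]])/" ik.py
python3 - <<'E'
from ik import *
print([np.round(v,2) for v in fk([-1.355,.491,1.559,0,1.092,-.106],330)])
d=np.array([-.112,.994,0]);
for h in(300,360):
  for sg in(1,-1):
    for al in(25,45):
      for p in([513,-175,50],[510,-175,150],[485,25,50]):
        a=np.radians(al); x=sg*np.array([.994,.112,0]); z=d*np.cos(a)-np.array([0,0,np.sin(a)])
        s=solve(np.array(p,float),x,z,h); print(h,sg,al,p,np.round(s.x,2),round(s.cost,5))
E
```

```text
[array([ 197.41, -592.35,  214.3 ]), array([ 0.32, -0.95, -0.  ]), array([-0.,  0., -1.])]
300 1 25 [513, -175, 50] [-0.76  1.06  1.4   0.62  1.68 -1.15] 0.0
300 1 25 [510, -175, 150] [-0.77  0.89  1.45  0.63  1.78 -1.08] 0.0
300 1 25 [485, 25, 50] [-0.53  0.91  1.79  0.82  1.42 -1.22] 0.0
300 1 45 [513, -175, 50] [-0.71  0.87  1.56  0.52  1.37 -1.1 ] 0.0
300 1 45 [510, -175, 150] [-0.71  0.71  1.57  0.5   1.5  -1.03] 0.0
300 1 45 [485, 25, 50] [-0.45  0.72  1.9   0.72  1.13 -1.08] 0.0
300 -1 25 [513, -175, 50] [-0.76  1.06  1.4   0.62  1.68  1.99] 0.0
300 -1 25 [510, -175, 150] [-0.77  0.89  1.45  0.63  1.78  2.06] 0.0
300 -1 25 [485, 25, 50] [-0.53  0.91  1.79  0.82  1.42  1.92] 0.0
300 -1 45 [513, -175, 50] [-0.71  0.87  1.56  0.52  1.37  2.04] 0.0
300 -1 45 [510, -175, 150] [-0.71  0.71  1.57  0.5   1.5   2.11] 0.0
300 -1 45 [485, 25, 50] [-0.45  0.72  1.9   0.72  1.13  2.06] 0.0
360 1 25 [513, -175, 50] [-0.81  1.18  1.24  0.59  1.73 -1.15] 0.0
360 1 25 [510, -175, 150] [-0.81  1.01  1.31  0.6   1.82 -1.1 ] 0.0
360 1 25 [485, 25, 50] [-0.61  1.01  1.68  0.76  1.45 -1.23] 0.0
360 1 45 [513, -175, 50] [-0.75  0.94  1.46  0.49  1.4  -1.11] 0.0
360 1 45 [510, -175, 150] [-0.75  0.79  1.48  0.48  1.53 -1.05] 0.0
360 1 45 [485, 25, 50] [-0.51  0.78  1.84  0.68  1.15 -1.11] 0.0
360 -1 25 [513, -175, 50] [-0.81  1.18  1.24  0.59  1.73  1.99] 0.0
360 -1 25 [510, -175, 150] [-0.81  1.01  1.31  0.6   1.82  2.04] 0.0
360 -1 25 [485, 25, 50] [-0.61  1.01  1.68  0.76  1.45  1.91] 0.0
360 -1 45 [513, -175, 50] [-0.75  0.94  1.46  0.49  1.4   2.03] 0.0
360 -1 45 [510, -175, 150] [-0.75  0.79  1.48  0.48  1.53  2.09] 0.0
360 -1 45 [485, 25, 50] [-0.51  0.78  1.84  0.68  1.15  2.03] 0.0
```

```bash
cat > g.py <<'E'
import sys
from h import *
from scipy.spatial.transform import Rotation as R
th=np.radians(6.4); d=np.array([-np.sin(th),np.cos(th),0]); l=np.array([-np.cos(th),-np.sin(th),0]); k=np.array([0,0,1.])
O=np.array([488.2,-7,0])
def Rt(al,yaw=0):
    a=np.radians(al); y=d*np.cos(a)-k*np.sin(a); x=-l
    return R.from_euler('z',yaw,degrees=True)*R.from_matrix(np.stack([x,y,np.cross(x,y)],1))
def cur():
    s=env.state(); return np.array(s["eef_pos"]),R.from_euler('xyz',s["tcp_rot"]),s
def show():
    p,r,s=cur(); q=p-O; f=np.array(s["ft_force"]); rv=(Rt(0).inv()*r).as_rotvec(degrees=True)
    print("t%.2f s %.1f lat %.1f z %.1f | rot %s | F along %.1f lat %.1f up %.1f | open %.2f"%(s["t"],q@d,q@l,q[2],np.round(rv,1),f@d,f@l,f[2],s["opening"]), "q",np.round(s["joints"],2))
def rel(s,lat,z,al,yaw=0):
    p,r,_=cur(); t=O+d*s+l*lat+k*z
    print("->",(s,lat,z,al),"row",np.round(r.inv().apply(t-p),1).tolist(),np.round((r.inv()*Rt(al,yaw)).as_rotvec(degrees=True),2).tolist())
if __name__=="__main__":
    show()
    for a in sys.argv[1:]: rel(*map(float,a.split(",")))
E
python3 g.py -230,-4.4,140,30
```

```text
t0.10 s -549.7 lat 354.0 z 214.1 | rot [-74.5  60.4 -60.3] | F along -0.5 lat 0.3 up 0.1 | open 1.00 q [-1.35  0.49  1.56  0.    1.09 -0.11]
-> (-230.0, -4.4, 140.0, 30.0) row [-237.8, 74.4, 417.2] [50.09, -70.28, 40.53]
```

```bash
R='[-238,74,417,50,-70.3,40.5]'; python3 -m crank '[[-238,74,417,50,-70.3,40.5],[-238,74,417,50,-70.3,40.5],[-238,74,417,50,-70.3,40.5],[-238,74,417,50,-70.3,40.5],[-238,74,417,50,-70.3,40.5]]' 0.7; python3 g.py -230,-4.4,140,30
```

```text
t: 0.6
eef_pos: [363.3, -407.4, 176.4]
tcp_rot: [-1.1, 0.187, -0.635]
ft_force: [0.1, -0.9, -0.3]
opening: 0.705
t0.60 s -384.0 lat 168.7 z 176.4 | rot [-55.8  32.3 -32.4] | F along -0.9 lat 0.0 up -0.3 | open 0.70 q [-1.13  0.57  1.63  0.34  1.34 -0.59]
-> (-230.0, -4.4, 140.0, 30.0) row [28.8, 132.8, 191.2] [27.39, -38.36, 22.17]
```

```bash
python3 -m crank '[[29,133,191,27.4,-38.4,22.2],[29,133,191,27.4,-38.4,22.2],[29,133,191,27.4,-38.4,22.2],[29,133,191,27.4,-38.4,22.2],[29,133,191,27.4,-38.4,22.2]]' >/dev/null; python3 g.py -230,-4.4,140,30 -180,-4.4,42,30
```

```text
t1.10 s -228.1 lat -5.9 z 139.1 | rot [-34.7   5.6  -5.5] | F along -1.4 lat 0.4 up -0.0 | open 0.70 q [-0.81  0.8   1.51  0.58  1.63 -0.98]
-> (-230.0, -4.4, 140.0, 30.0) row [-1.3, -2.1, -0.5] [4.74, -6.69, 3.81]
-> (-180.0, -4.4, 42.0, 30.0) row [-1.0, 94.8, -52.5] [4.74, -6.69, 3.81]
```

```bash
python3 -m crank '[[-1,50,-26,4.7,-6.7,3.8],[-1,95,-52.5,4.7,-6.7,3.8],[-1,95,-52.5,4.7,-6.7,3.8],[-1,95,-52.5,4.7,-6.7,3.8]]' >/dev/null; python3 g.py -158,-4.4,42,30; python3 - <<'E'
from h import *
for n in("side","top"):
    p,d=vision.read_camera(n); cv2.imwrite(f"pics/{n}1.png",p)
E
```

```text
t1.50 s -179.4 lat -4.3 z 41.4 | rot [-29.9   0.1   0. ] | F along -0.6 lat -0.1 up 0.3 | open 0.70 q [-0.76  0.95  1.58  0.59  1.55 -1.19]
-> (-158.0, -4.4, 42.0, 30.0) row [0.1, 18.3, 11.2] [-0.07, -0.11, -0.05]
```

View pics/side1.png

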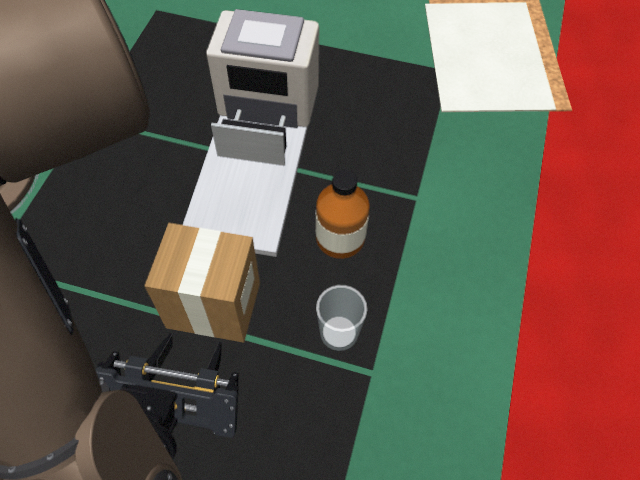

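View pics/top1.png

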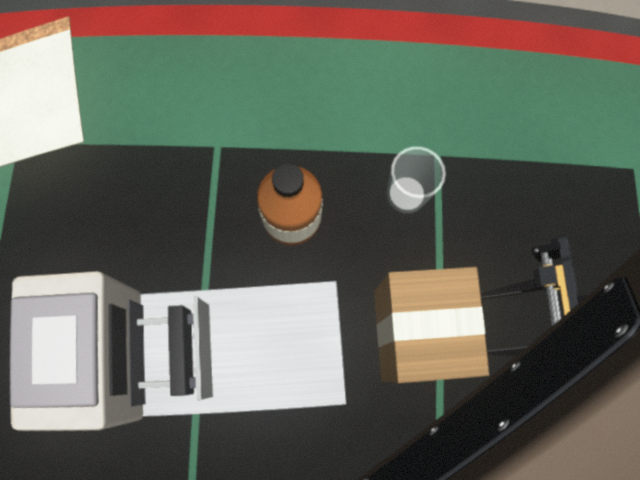

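```bash
python3 -m crank '[[0,4.3,2.5,0,0,0],[0,8.7,5,0,0,0],[0,13,7.5,0,0,0],[0,16.5,9.5,0,0,0],[0,18.2,10.5,0,0,0]]' >/dev/null; python3 g.py; python3 -m crank '[[0,2.6,1.5,0,0,0],[0,5.2,3,0,0,0],[0,7.8,4.5,0,0,0],[0,10.4,6,0,0,0],[0,13,7.5,0,0,0]]' >/dev/null; python3 g.py
```

```text
t2.10 s -159.9 lat -5.0 z 43.9 | rot [-30.2  -0.1  -0.1] | F along -0.7 lat -0.1 up 0.9 | open 0.70 q [-0.74  0.93  1.62  0.61  1.52 -1.19]
t2.60 s -144.9 lat -5.0 z 43.8 | rot [-30.2  -0.1  -0.1] | F along -5.0 lat -0.8 up 0.1 | open 0.70 q [-0.72  0.93  1.64  0.62  1.49 -1.2 ]
```

```bash
python3 -m crank '[[-0.35,2.6,1.5,0,0,0],[-0.7,5.2,3,0,0,0],[-1.05,7.8,4.5,0,0,0],[-1.4,10.4,6,0,0,0],[-1.75,13,7.5,0,0,0]]' >/dev/null; python3 g.py; python3 - <<'E'
from g import *
p,dd=vision.read_camera("top"); W=cloud("top",dd); z=W[...,2]
reg=np.zeros((480,640),bool); reg[240:400,330:492]=1
q=W[reg&(abs(z-141)<6)]; c,s,a=rect(q); print(c,s,a,"s,lat",(np.r_[c,0]-O)@d,(np.r_[c,0]-O)@l)
E
```

```text
t3.10 s -129.6 lat -3.3 z 43.7 | rot [-30.2  -0.1  -0.1] | F along -3.7 lat -0.4 up 0.8 | open 0.70 q [-0.71  0.92  1.68  0.64  1.47 -1.21]
[498.4 -81.2] [120.7 101.7] 6.2 s,lat -74.87456271022077 -1.8654380057287214
```

```bash
python3 -m crank '[[-0.3,2.6,1.5,0,0,0],[-0.6,5.2,3,0,0,0],[-0.9,7.8,4.5,0,0,0],[-1.2,10.4,6,0,0,0],[-1.5,13,7.5,0,0,0]]' >/dev/null; python3 g.py; python3 -m crank '[[-0.1,1.7,1,0,0,0],[-0.2,3.4,2,0,0,0],[-0.3,5.1,3,0,0,0]]' >/dev/null; python3 g.py
```

```text
t3.65 s -114.0 lat -1.7 z 43.8 | rot [-30.2  -0.1  -0.1] | F along -5.0 lat 0.7 up 1.3 | open 0.70 q [-0.69  0.91  1.71  0.65  1.45 -1.21]
t3.95 s -107.9 lat -1.3 z 43.8 | rot [-30.2  -0.1  -0.1] | F along -4.4 lat -0.3 up 0.9 | open 0.70 q [-0.69  0.91  1.72  0.66  1.44 -1.22]
```

```bash
for i in 1; do python3 -m crank '[[0,0.9,0.5,0,0,0],[0,1.7,1,0,0,0]]' >/dev/null; python3 g.py; python3 -m crank '[[0,0.9,0.5,0,0,0]]' >/dev/null; python3 g.py;  python3 -m crank '[[0,0.9,0.5,0,0,0]]' >/dev/null; python3 g.py; done
```

```text
t4.15 s -105.8 lat -1.3 z 43.8 | rot [-30.2  -0.1  -0.1] | F along -5.9 lat -0.9 up 1.0 | open 0.70 q [-0.69  0.91  1.72  0.66  1.44 -1.22]
t4.25 s -104.8 lat -1.3 z 43.8 | rot [-30.2  -0.1  -0.1] | F along -4.1 lat 0.1 up 1.5 | open 0.70 q [-0.68  0.9   1.72  0.66  1.44 -1.22]
t4.35 s -103.9 lat -1.4 z 43.7 | rot [-30.2  -0.1  -0.1] | F along -9.1 lat -1.2 up 2.2 | open 0.70 q [-0.68  0.9   1.72  0.66  1.43 -1.22]
```

```bash
python3 -m crank '[[0,0.5,0.3,0,0,0]]' >/dev/null; python3 g.py; python3 -m crank '[[0,0,0,0,0,0],[0,0,0,0,0,0]]' >/dev/null; python3 g.py; python3 - <<'E'
from g import *
for n in("top","side"):
    p,dd=vision.read_camera(n); cv2.imwrite(f"pics/{n}2.png",p); W=cloud(n,dd); z=W[...,2]
    reg=np.zeros((480,640),bool)
    if n=="top": reg[240:400,300:492]=1
    else: reg[190:350,140:275]=1
    q=W[reg&(abs(z-141)<6)]; c,s,a=rect(q); print(c,s,a,"s,lat",(np.r_[c,0]-O)@d,(np.r_[c,0]-O)@l)
E
```

```text
t4.45 s -103.8 lat -1.6 z 43.7 | rot [-30.3  -0.1  -0.1] | F along -11.1 lat 0.7 up 3.4 | open 0.70 q [-0.68  0.9   1.72  0.66  1.43 -1.22]
t4.65 s -104.0 lat -1.5 z 43.8 | rot [-30.3  -0.1  -0.1] | F along -5.1 lat 0.0 up 2.1 | open 0.70 q [-0.68  0.9   1.72  0.66  1.43 -1.22]
[493.5 -55.8] [120.5 101.5] 6.28 s,lat -49.086659795730625 0.17271392011751055
[ 509.2 -111.8] [132.8 233.9] 14.78 s,lat -106.48772550436333 -9.187182207149615
```

View pics/side2.png

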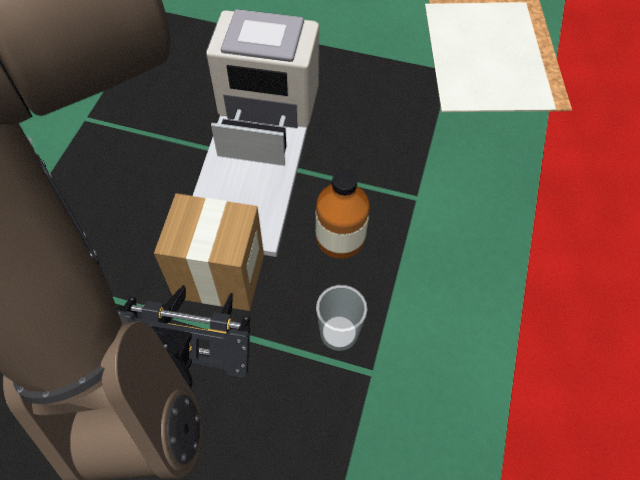

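View pics/top2.png

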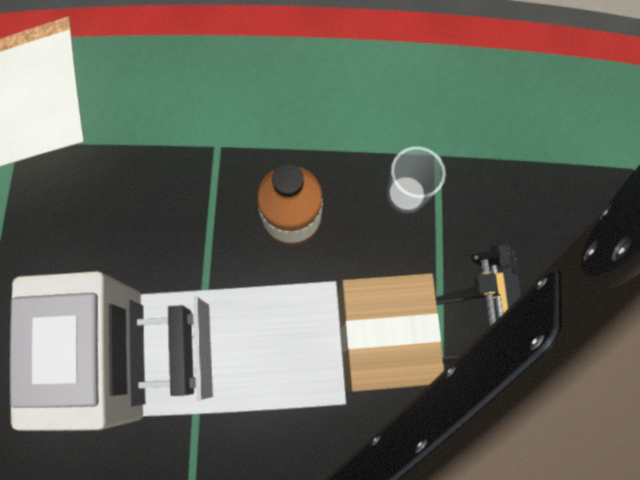

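```bash
python3 -m crank '[[0,-2.6,-1.5,0,0,0],[0,-8,-5,0,0,0],[0,-16,-9.5,0,0,0],[0,-26,-15,0,0,0],[0,-26,-15,0,0,0]]' >/dev/null; python3 g.py -135,0,118,45
```

```text
t5.25 s -135.7 lat -1.6 z 43.7 | rot [-30.3  -0.1  -0.2] | F along 0.5 lat -0.1 up -0.6 | open 0.70 q [-0.72  0.92  1.67  0.63  1.48 -1.21]
-> (-135.0, 0.0, 118.0, 45.0) row [-1.4, -36.9, 64.4] [-14.69, 0.06, 0.23]
```

```bash
python3 -m crank '[[-0.5,-10,16,-4,0,0],[-1,-20,34,-8,0,0],[-1.4,-30,52,-12,0,0],[-1.4,-37,64.4,-14.7,0,0.2],[-1.4,-37,64.4,-14.7,0,0.2]]' >/dev/null; python3 g.py -112,0,118,45;python3 -m crank '[[0,0,0,0,0,0],[0,0,0,0,0,0],[0,0,0,0,0,0]]' >/dev/null; python3 - <<'E'
from g import *
for n in("top","side"):
    p,dd=vision.read_camera(n); cv2.imwrite(f"pics/{n}3.png",p); W=cloud(n,dd); z=W[...,2]
    if n=="top":
        reg=np.zeros((480,640),bool); reg[240:400,300:445]=1
        q=W[reg&(abs(z-141)<6)]; c,s,a=rect(q); print(c,s,a,"s,lat",(np.r_[c,0]-O)@d,(np.r_[c,0]-O)@l)
E
```

```text
t5.75 s -135.0 lat -0.6 z 120.3 | rot [-45.2  -0.3  -0. ] | F along 0.0 lat -1.1 up -0.6 | open 0.70 q [-0.67  0.69  1.72  0.54  1.37 -1.07]
-> (-112.0, 0.0, 118.0, 45.0) row [-0.5, 17.9, 14.7] [0.23, 0.22, 0.13]
[493.6 -56. ] [120.5 101.7] 6.53 s,lat -49.29656027278338 0.09563091464269446
```

View pics/top3.png

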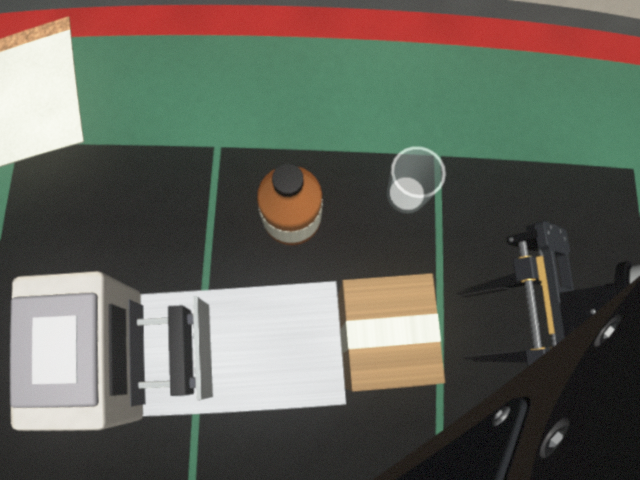

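View pics/side3.png

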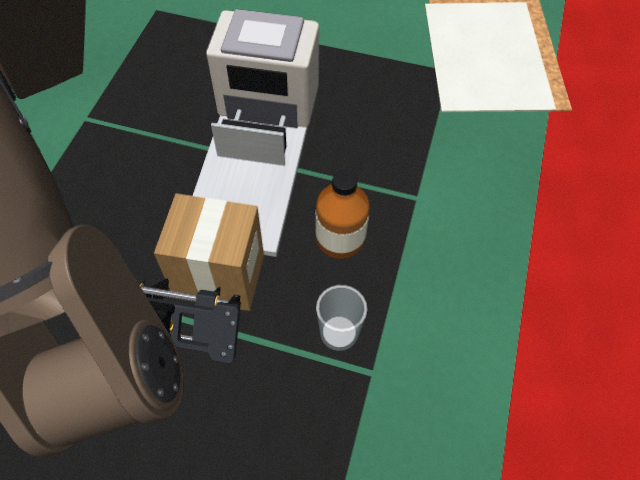

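```bash
python3 -m crank '[[0,4,3,0,0,0],[-0.3,9,7.5,0,0,0],[-0.5,14,11,0,0,0],[-0.5,17.5,14,0,0,0],[-0.5,18,14.5,0,0,0]]' >/dev/null; python3 g.py;  python3 -m crank '[[0,0.7,0.7,0,0,0],[0,1.4,1.4,0,0,0],[0,2.1,2.1,0,0,0]]' >/dev/null; python3 g.py -107,0,118,45;  python3 -m crank '[[0,0.7,0.7,0,0,0],[0,1.4,1.4,0,0,0],[0,2.1,2.1,0,0,0]]' >/dev/null; python3 g.py -107,0,118,45; python3 - <<'E'
import numpy as np
h=125-15
for t in range(0,58,3):
    a=np.radians(t); s=-100*np.cos(a)+h*np.sin(a)+100; z=h*np.cos(a)+100*np.sin(a)-h
    print(t,"s %.1f z %.1f  y %.1f z %.1f"%(s,z,(s-z)*.7071,(s+z)*.7071))
E
```

```text
t6.65 s -111.4 lat 0.2 z 117.0 | rot [-45.1  -0.2   0. ] | F along 0.2 lat 0.4 up -0.6 | open 0.70 q [-0.64  0.68  1.76  0.56  1.34 -1.07]
t6.95 s -108.4 lat 0.2 z 117.1 | rot [-45.1  -0.2  -0. ] | F along -0.4 lat -0.4 up 0.7 | open 0.70 q [-0.64  0.68  1.76  0.56  1.33 -1.07]
-> (-107.0, 0.0, 118.0, 45.0) row [0.2, 0.4, 1.7] [0.14, 0.18, 0.08]
t7.25 s -105.9 lat 0.0 z 117.1 | rot [-45.2  -0.2  -0. ] | F along -6.6 lat 0.7 up 3.5 | open 0.70 q [-0.64  0.68  1.77  0.56  1.33 -1.07]
-> (-107.0, 0.0, 118.0, 45.0) row [0.0, -1.4, -0.1] [0.2, 0.19, 0.11]
0 s 0.0 z 0.0  y 0.0 z 0.0
3 s 5.9 z 5.1  y 0.6 z 7.8
6 s 12.0 z 9.9  y 1.6 z 15.5
9 s 18.4 z 14.3  y 2.9 z 23.1
12 s 25.1 z 18.4  y 4.7 z 30.7
15 s 31.9 z 22.1  y 6.9 z 38.2
18 s 38.9 z 25.5  y 9.5 z 45.5
21 s 46.1 z 28.5  y 12.4 z 52.7
24 s 53.4 z 31.2  y 15.7 z 59.8
27 s 60.8 z 33.4  y 19.4 z 66.6
30 s 68.4 z 35.3  y 23.4 z 73.3
33 s 76.0 z 36.7  y 27.8 z 79.7
36 s 83.8 z 37.8  y 32.5 z 85.9
39 s 91.5 z 38.4  y 37.5 z 91.9
42 s 99.3 z 38.7  y 42.9 z 97.5
45 s 107.1 z 38.5  y 48.5 z 102.9
48 s 114.8 z 37.9  y 54.4 z 108.0
51 s 122.6 z 36.9  y 60.5 z 112.8
54 s 130.2 z 35.6  y 66.9 z 117.2
57 s 137.8 z 33.8  y 73.5 z 121.3
```

```bash
python3 -m crank '[[0,0.3,4,0,0,0],[0,0.6,8,0,0,0],[0,1,12,0,0,0],[0,1.6,15.5,0,0,0]]' >/dev/null; python3 g.py; python3 - <<'E'
from g import *
for n in("side",):
    p,dd=vision.read_camera(n); cv2.imwrite(f"pics/{n}4.png",p)
E
```

```text
t7.65 s -93.6 lat 0.1 z 127.2 | rot [-45.2  -0.2  -0. ] | F along -3.5 lat 0.1 up 2.4 | open 0.70 q [-0.62  0.66  1.78  0.57  1.33 -1.06]
```

View pics/side4.png

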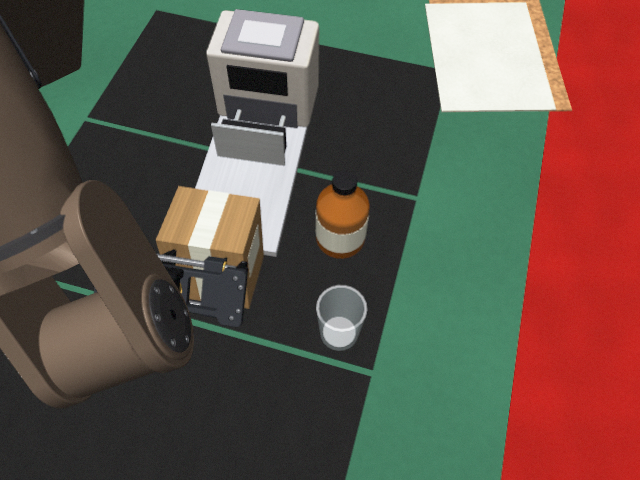

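```bash
python3 -m crank '[[0,1.3,7.6,0,0,0],[0,3.1,15.2,0,0,0],[0,5.3,22.7,0,0,0],[0,7.9,30,0,0,0],[0,10.8,37.2,0,0,0]]' >/dev/null; python3 g.py; python3 -m crank '[[0,3.3,7.1,0,0,0],[0,7,13.9,0,0,0],[0,11,20.6,0,0,0]]' >/dev/null; python3 g.py; python3 - <<'E'
from g import *
for n in("side",):
    p,dd=vision.read_camera(n); cv2.imwrite(f"pics/{n}5.png",p)
E
```

```text
t8.20 s -58.4 lat 0.2 z 146.3 | rot [-45.2  -0.3  -0. ] | F along -0.5 lat 0.4 up 1.1 | open 0.70 q [-0.58  0.61  1.82  0.6   1.32 -1.03]
t8.50 s -35.3 lat 0.3 z 153.2 | rot [-45.2  -0.3  -0. ] | F along -1.2 lat 0.1 up -0.7 | open 0.70 q [-0.54  0.58  1.85  0.62  1.31 -1.01]
```

View pics/side5.png

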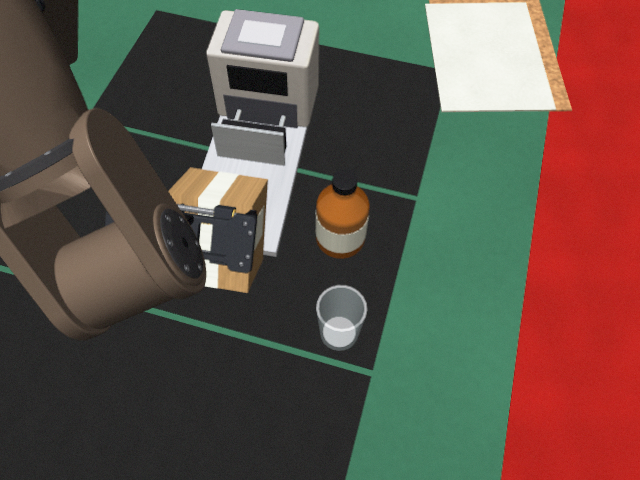

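```bash
python3 -m crank '[[0,4.4,6.4,0,0,0],[0,9.1,12.6,0,0,0],[0,14.1,18.6,0,0,0],[0,19.5,24.2,0,0,0],[0,25.1,29.6,0,0,0]]' >/dev/null; python3 g.py; python3 - <<'E'
from g import *
for n in("side",):
    p,dd=vision.read_camera(n); cv2.imwrite(f"pics/{n}6.png",p)
E
```

```text
t9.05 s 5.0 lat 0.6 z 156.6 | rot [-45.2  -0.3   0. ] | F along -0.5 lat 0.5 up -0.3 | open 0.70 q [-0.48  0.56  1.89  0.66  1.27 -0.99]
```

View pics/side6.png

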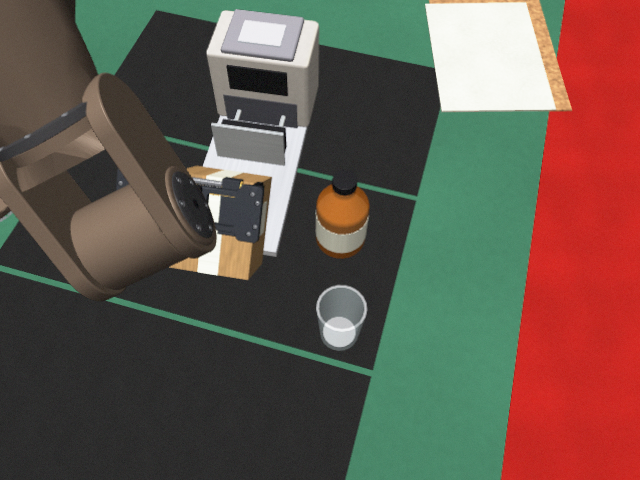

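```bash
python3 -m crank '[[0,5.9,5.1,0,0,0],[0,12,9.9,0,0,0],[0,18.4,14.3,0,0,0],[0,18.4,14.3,0,0,0]]' >/dev/null; python3 g.py; python3 - <<'E'
from g import *
for n in("side",):
    p,dd=vision.read_camera(n); cv2.imwrite(f"pics/{n}7.png",p)
E
```

```text
t9.50 s 30.0 lat 1.1 z 153.5 | rot [-45.1  -0.2   0.1] | F along -0.3 lat -0.2 up 0.3 | open 0.70 q [-0.44  0.55  1.92  0.69  1.24 -0.99]
```

View pics/side7.png

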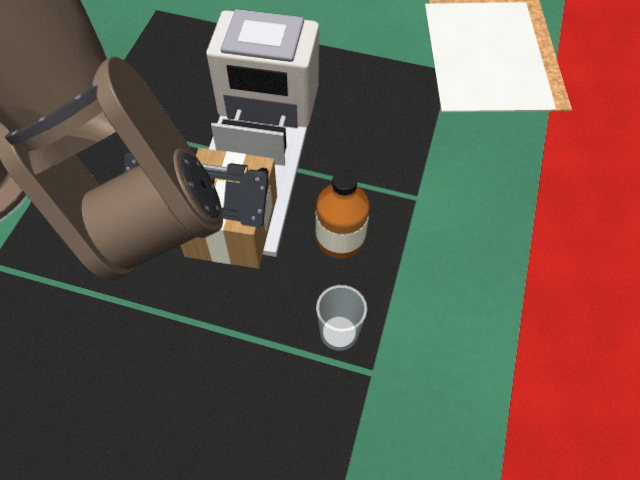

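```bash
python3 -m crank '[[0,-20,0,0,0,0],[0,-50,0,0,0,0],[0,-90,0,0,0,0],[0,-120,-20,0,0,0],[0,-140,-40,0,0,0]]' >/dev/null; python3 g.py; python3 - <<'E'
from g import *
for n in("side","top"):
    p,dd=vision.read_camera(n); cv2.imwrite(f"pics/{n}8.png",p); np.save(n+"8.npy",dd)
E
```

```text
t10.05 s -99.7 lat 0.6 z 225.9 | rot [-45.2  -0.4   0. ] | F along -0.3 lat 0.1 up -0.7 | open 0.70 q [-0.63  0.53  1.7   0.55  1.51 -0.95]
```

View pics/side8.png

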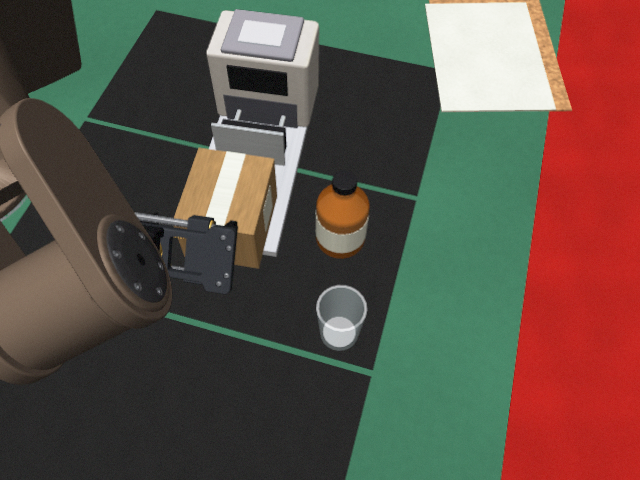

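View pics/top8.png

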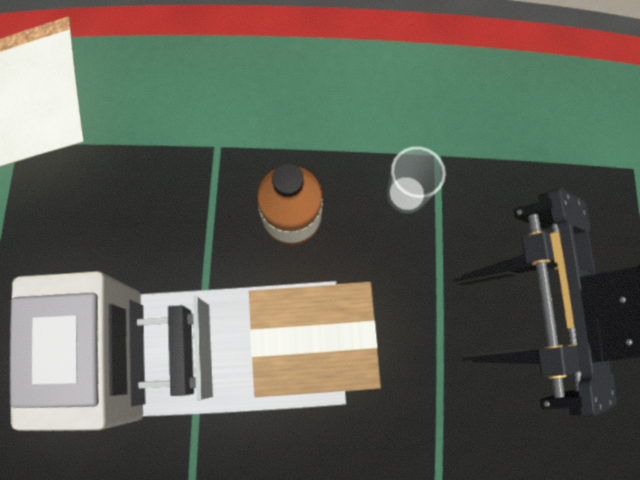

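```bash
cat > top.py <<'E'
from g import *
def carton(dd,x0=150,x1=400):
    W=cloud("top",dd); z=W[...,2]
    reg=np.zeros((480,640),bool); reg[240:430,x0:x1]=1
    m=(reg&(abs(z-116)<6)).astype(np.uint8); kk,L,st,_=cv2.connectedComponentsWithStats(m); i=1+np.argmax(st[1:,4])
    q=W[L==i]; c,s,a=rect(q); print("carton",c,s,a,"z %.1f"%np.median(q[:,2]),"s %.1f lat %.1f"%((np.r_[c,0]-O)@d,(np.r_[c,0]-O)@l))
if __name__=="__main__":
    carton(np.load("top8.npy"),205)
E
python3 top.py; python3 g.py -60,0.5,50,30
```

```text
carton [483.9  30.3] [120.5 141. ] 6.62 z 116.1 s 37.5 lat 0.1
t10.15 s -100.8 lat 0.5 z 224.5 | rot [-45.2  -0.2  -0.1] | F along 0.3 lat -0.3 up 0.3 | open 0.70 q [-0.63  0.53  1.7   0.55  1.51 -0.95]
-> (-60.0, 0.5, 50.0, 30.0) row [-0.7, 152.5, -94.0] [15.21, 0.2, 0.12]
```

```bash
python3 -m crank '[[-0.2,35,-25,4,0,0],[-0.4,75,-50,8,0,0],[-0.6,115,-75,12,0,0],[-0.7,146,-90,15,0.2,0],[-0.7,146,-90,15.2,0.2,0]]' >/dev/null; python3 g.py -45,0.3,56,30
```

```text
t10.65 s -59.8 lat 2.1 z 53.8 | rot [-29.6   0.3   0. ] | F along 0.1 lat -0.8 up 0.0 | open 0.70 q [-0.64  0.87  1.8   0.7   1.4  -1.22]
-> (-45.0, 0.3, 56.0, 30.0) row [1.7, 11.7, 9.3] [-0.37, -0.32, -0.1]
```

```bash
python3 -m crank '[[1,4,3,-0.3,-0.3,-0.1],[1.7,8,6,-0.4,-0.3,-0.1],[1.7,11.7,9,-0.4,-0.3,-0.1],[1.7,11.7,9.3,-0.4,-0.3,-0.1]]' >/dev/null; python3 g.py -45,0.3,56,30; python3 -m crank '[[0,2.6,1.5,0,0,0],[0,5.2,3,0,0,0],[0,7.8,4.5,0,0,0],[0,10.4,6,0,0,0],[0,13,7.5,0,0,0]]' >/dev/null; python3 g.py -30,0.3,56,30
```

```text
t11.05 s -44.6 lat -0.0 z 57.7 | rot [-30.1  -0.1   0. ] | F along 0.8 lat 0.9 up 0.2 | open 0.70 q [-0.61  0.86  1.82  0.72  1.38 -1.22]
-> (-45.0, 0.3, 56.0, 30.0) row [-0.3, 0.5, -1.7] [0.15, 0.11, 0.02]
t11.55 s -30.1 lat -0.4 z 58.0 | rot [-30.2  -0.2  -0.1] | F along -6.7 lat -0.3 up 5.0 | open 0.70 q [-0.59  0.85  1.84  0.74  1.36 -1.23]
-> (-30.0, 0.3, 56.0, 30.0) row [-0.7, 1.1, -1.6] [0.19, 0.14, 0.09]
```

```bash
python3 -m crank '[[-0.2,2.6,1.4,0.2,0.1,0],[-0.4,5.3,2.8,0.2,0.1,0],[-0.6,8,4.2,0.2,0.1,0],[-0.6,10.6,5.7,0.2,0.1,0],[-0.6,13.2,7.2,0.2,0.1,0]]' >/dev/null; python3 g.py; python3 -m crank '[[0,2.6,1.5,0,0,0],[0,5.2,3,0,0,0],[0,7.8,4.5,0,0,0],[0,10.4,6,0,0,0],[0,13,7.5,0,0,0]]' >/dev/null; python3 g.py ; python3 - <<'E'
from top import *
p,dd=vision.read_camera("top"); cv2.imwrite("pics/top9.png",p); carton(dd,205)
E
```

```text
t12.05 s -15.6 lat -0.2 z 57.9 | rot [-30.   -0.1  -0.2] | F along -7.6 lat -0.9 up 6.4 | open 0.70 q [-0.58  0.85  1.86  0.76  1.34 -1.24]
t12.55 s -1.1 lat -0.6 z 58.0 | rot [-30.1  -0.2  -0.2] | F along -5.3 lat -0.2 up 3.0 | open 0.70 q [-0.56  0.84  1.88  0.78  1.33 -1.24]
carton [480.4  66.9] [120.5 140.5] 6.44 z 116.1 s 74.3 lat -0.5
```

View pics/top9.png

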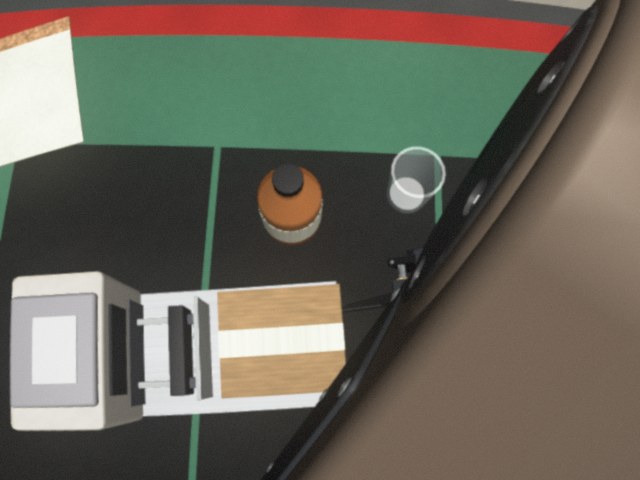

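```bash
python3 - <<'E'
from g import *
for n in("top","side"):
    W=cloud(n,np.load(n+"0.npy"))-O; s=W@d; la=W@l; z=W[...,2]
    m=(abs(la)<58)&(s>150)&(s<240)&(z>30)&(z<105)
    for a,b in((30,60),(60,90),(90,105)):
        q=s[m&(z>a)&(z<b)]; print(n,a,len(q),np.round(np.percentile(q,[1,5,20,50,80]),1) if len(q) else"")
E
```

```text
top 30 1120 [169.2 169.4 169.9 193.3 194.6]
top 60 1983 [169.1 169.4 170.4 199.7 207.7]
top 90 656 [169.1 169.4 169.9 171.7 174. ]
side 30 793 [167.8 168.4 169.6 170.7 172. ]
side 60 1184 [168.1 169.2 170.3 171.7 206.5]
side 90 444 [168.4 169.2 170.5 172.1 174.1]
```

```bash
python3 -m crank '[[0,2.6,1.5,0,0,0],[0,5.2,3,0,0,0],[0,7.8,4.5,0,0,0],[0,10.4,6,0,0,0],[0,13,7.5,0,0,0]]' >/dev/null; python3 g.py; python3 -m crank '[[0,1.7,1,0,0,0],[0,3.4,2,0,0,0],[0,5.1,2.9,0,0,0]]' >/dev/null; python3 g.py ; python3 -m crank '[[0,0.9,0.5,0,0,0],[0,1.7,1,0,0,0]]' >/dev/null; python3 g.py;python3 -m crank '[[0,0.9,0.5,0,0,0]]' >/dev/null; python3 g.py
```

```text
t13.10 s 14.0 lat -0.8 z 58.1 | rot [-30.1  -0.2  -0.2] | F along -5.3 lat 0.4 up 2.4 | open 0.70 q [-0.53  0.84  1.9   0.8   1.31 -1.25]
t13.40 s 19.6 lat -1.0 z 58.1 | rot [-30.1  -0.2  -0.3] | F along -6.6 lat 0.1 up 2.6 | open 0.70 q [-0.53  0.84  1.91  0.81  1.3  -1.25]
t13.60 s 21.2 lat -1.2 z 58.1 | rot [-30.1  -0.2  -0.3] | F along -5.8 lat 1.1 up 2.6 | open 0.70 q [-0.52  0.83  1.91  0.81  1.3  -1.25]
t13.70 s 21.9 lat -1.3 z 58.1 | rot [-30.2  -0.2  -0.3] | F along -5.1 lat -0.6 up 2.6 | open 0.70 q [-0.52  0.83  1.91  0.81  1.3  -1.25]
```

```bash
for i in 1; do python3 -m crank '[[-0.3,0.9,0.5,0,0,0.1],[-0.3,1.7,1,0,0,0.2]]' >/dev/null; python3 g.py; python3 -m crank '[[-0.3,0.9,0.5,0,0,0]]' >/dev/null; python3 g.py; python3 -m crank '[[-0.3,0.9,0.5,0,0,0]]' >/dev/null; python3 g.py; done
```

```text
t13.90 s 23.5 lat -1.2 z 58.1 | rot [-30.2  -0.2  -0.2] | F along -4.6 lat 0.1 up 3.0 | open 0.70 q [-0.52  0.83  1.91  0.81  1.3  -1.25]
t14.00 s 24.2 lat -1.2 z 58.1 | rot [-30.2  -0.2  -0.2] | F along -4.5 lat -0.5 up 2.6 | open 0.70 q [-0.52  0.83  1.92  0.81  1.3  -1.25]
t14.10 s 24.8 lat -1.1 z 58.1 | rot [-30.2  -0.2  -0.2] | F along -8.0 lat -0.9 up 3.1 | open 0.70 q [-0.52  0.83  1.92  0.82  1.29 -1.25]
```

Plate touched at TCP s ≈ 24.5.

```bash
python3 -m crank '[[-0.3,0.9,0.5,0,0,0]]' >/dev/null; python3 g.py; python3 -m crank '[[0,0.9,0.5,0,0,0]]' >/dev/null; python3 g.py; python3 -m crank '[[0,0.9,0.5,0,0,0]]' >/dev/null; python3 g.py
```

```text
t14.20 s 25.2 lat -1.2 z 58.1 | rot [-30.3  -0.3  -0.3] | F along -8.5 lat 0.5 up 4.7 | open 0.70 q [-0.52  0.83  1.92  0.82  1.29 -1.25]
t14.30 s 25.6 lat -1.6 z 58.1 | rot [-30.4  -0.3  -0.3] | F along -9.3 lat 0.4 up 3.6 | open 0.70 q [-0.52  0.83  1.92  0.82  1.29 -1.25]
t14.40 s 25.9 lat -1.8 z 58.1 | rot [-30.4  -0.3  -0.4] | F along -9.5 lat 2.0 up 4.0 | open 0.70 q [-0.52  0.83  1.92  0.82  1.29 -1.25]
```

```bash
python3 -m crank '[[-0.5,1.3,0.8,0.2,0.1,0.2],[-0.5,2.2,1.3,0.2,0.1,0.2]]' >/dev/null; python3 g.py; python3 -m crank '[[-0.5,1.3,0.8,0.2,0.1,0.2],[-0.5,2.2,1.3,0.2,0.1,0.2]]' >/dev/null; python3 g.py;  python3 -m crank '[[-0.4,1.7,1,0.2,0,0.2]]' >/dev/null; python3 g.py
```

```text
t14.60 s 27.4 lat -1.8 z 58.1 | rot [-30.3  -0.3  -0.3] | F along -12.2 lat 1.1 up 5.1 | open 0.70 q [-0.51  0.83  1.92  0.82  1.29 -1.25]
t14.80 s 28.5 lat -1.8 z 58.1 | rot [-30.2  -0.2  -0.2] | F along -16.1 lat 2.5 up 5.5 | open 0.70 q [-0.51  0.83  1.92  0.82  1.29 -1.25]
t14.90 s 29.0 lat -1.9 z 58.1 | rot [-30.2  -0.2  -0. ] | F along -16.6 lat 3.6 up 6.7 | open 0.70 q [-0.51  0.83  1.92  0.82  1.29 -1.25]
```

```bash
python3 -m crank '[[-0.3,1.5,0.9,0.1,0,0],[-0.3,1.5,0.9,0.1,0,0],[-0.3,1.5,0.9,0.1,0,0],[-0.3,1.5,0.9,0.1,0,0],[-0.3,1.5,0.9,0.1,0,0]]' >/dev/null; python3 g.py; python3 - <<'E'
from top import *
p,dd=vision.read_camera("top"); carton(dd,170)
p,dd=vision.read_camera("side"); cv2.imwrite("pics/side10.png",p)
E
python3 -m crank '[[0,1,0.6,0,0,0],[0,1,0.6,0,0,0]]' >/dev/null; python3 g.py
```

```text
t15.40 s 29.2 lat -1.9 z 58.1 | rot [-30.2  -0.3  -0.1] | F along -16.7 lat 2.9 up 6.7 | open 0.70 q [-0.51  0.83  1.92  0.82  1.29 -1.25]
carton [477.8  96.3] [120.7 141.5] 6.62 z 116.1 s 103.8 lat -1.2
t15.70 s 29.2 lat -2.0 z 58.1 | rot [-30.3  -0.3  -0.1] | F along -14.8 lat 4.0 up 5.2 | open 0.70 q [-0.51  0.83  1.92  0.82  1.29 -1.25]
```

View pics/side10.png

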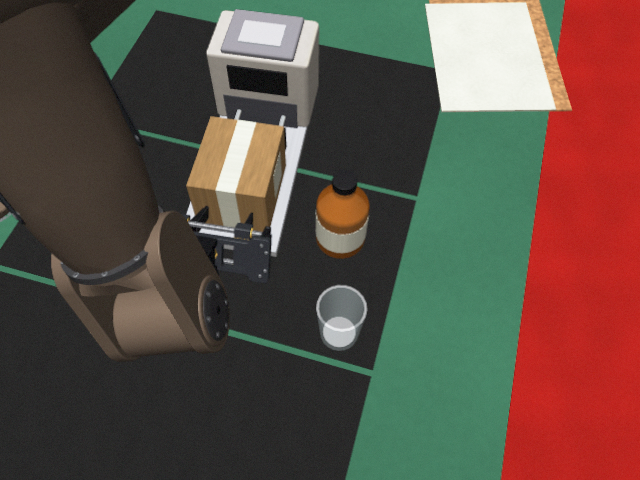

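```bash
python3 -m crank '[[0,-0.9,-0.5,0,0,0],[0,-1.8,-1,0,0,0],[0,-2.6,-1.5,0,0,0],[0,-3.5,-2,0,0,0],[0,-4.5,-2.6,0,0,0]]' >/dev/null; python3 g.py; python3 -m crank '[[0,-2,-1.2,0,0,0],[0,-5,-3,0,0,0],[0,-13,-7.5,0,0,0],[0,-30,-17,0,0,0],[0,-50,-29,0,0,0]]' >/dev/null; python3 g.py; python3 -m crank '[[0,-40,0,0,0,0],[0,-80,0,0,0,0],[0,-120,0,0,0,0],[0,-120,0,0,0,0]]'>/dev/null; python3 g.py; python3 - <<'E'
from top import *
p,dd=vision.read_camera("top"); carton(dd,170);cv2.imwrite("pics/top11.png",p)
p,dd=vision.read_camera("side"); cv2.imwrite("pics/side11.png",p)
W=cloud("side",dd)-O; s=W@d; la=W@l; z=W[...,2]
m=(abs(la)<50)&(abs(z-116)<4)&(s>20)&(s<200); print("side carton s",np.percentile(s[m],[1,99]))
E
```

```text
t16.20 s 24.2 lat -2.0 z 58.1 | rot [-30.3  -0.3  -0.1] | F along 0.0 lat -0.4 up 0.4 | open 0.70 q [-0.52  0.83  1.91  0.81  1.3  -1.25]
t16.70 s -35.2 lat -1.9 z 58.3 | rot [-30.3  -0.3  -0.1] | F along -0.1 lat -0.3 up 1.0 | open 0.70 q [-0.6   0.85  1.83  0.73  1.36 -1.23]
t17.10 s -144.4 lat -1.9 z 120.5 | rot [-30.6  -0.5  -0.4] | F along 0.5 lat 0.7 up -0.1 | open 0.70 q [-0.73  0.8   1.65  0.62  1.58 -1.14]
carton [478.1  93.2] [120.7 141.1] 6.68 z 116.1 s 100.7 lat -1.1
side carton s [ 30.91772034 171.05322893]
```

View pics/side11.png

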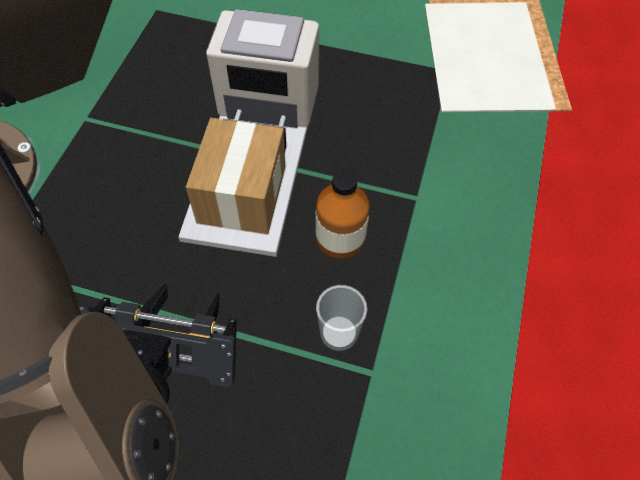

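View pics/top11.png

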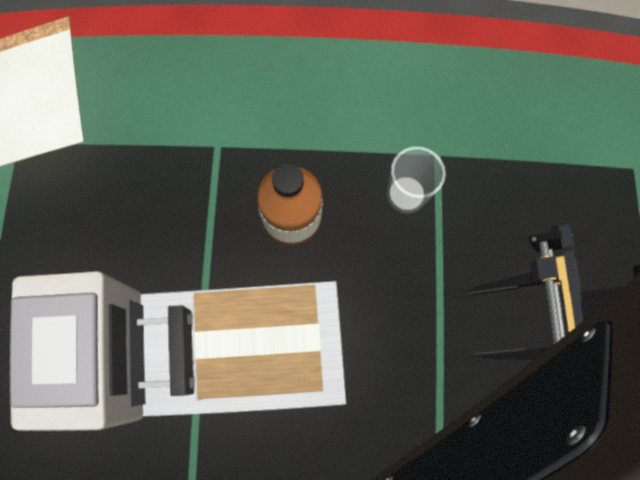

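```bash
python3 -m crank '[[0,0,0,0,0,0],[0,0,0,0,0,0],[0,0,0,0,0,0]]' >/dev/null; python3 g.py; python3 -c "
from cell import job; print(job.job_done())"
```

```text
t17.50 s -139.5 lat -1.1 z 118.4 | rot [-30.3  -0.3  -0.1] | F along 0.0 lat -0.2 up 0.8 | open 0.70 q [-0.72  0.81  1.66  0.62  1.58 -1.14]
the job is handed in; nothing more can be done
None
```

The carton is lying flat on the deck against the sprung plate, and I handed the job in at 17.5 s. All positions below are from my own measurements; the hand-in gave no verdict.

- **Sliding to the step:** I pushed the carton with both fingers low on its back. It ended within about 0.2 mm of the step's middle and within about 0.2° of square. It stood there untouched for over 1 s.
- **Tipping:** I pushed high on its back and followed the arc until it fell onto the deck. It then lay in line, but overhung the step by about 33 mm rather than the expected 15 mm. I left this as it was, since the slide along the deck took the overhang away.
- **Pressing the plate:** Contact showed where the camera depth put the plate, about 170 mm beyond the step. I pressed it in about 4 mm for over 0.5 s. The wrist read about 16.7 N; less about 5 N of friction, that leaves about 11 N on the plate, which is well short of bottoming.
- **Last checks:**
  - The carton came back about 3 mm. Its front is at 170.7 mm, in touch with the plate to within measuring error.
  - It is about 1.1 mm off the deck's middle and 0.3° out of line.
  - The bottle and beaker look unmoved in the pictures.
  - The arm was clear of everything, with no contact force.

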